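# Lock the battery cap of the bench logger with its slot key

### The arm

A 6-joint arm with a two-finger parallel gripper is mounted at the origin on a cart in front of the work surface, level with it; the furniture and walls round the work are solid. World frame = base frame: x ahead of the robot, y to its left, z up, the work surface at z = 0. Lengths are in mm, angles in degrees, forces in N, time in s.
With the tool pointing down it reaches from about 350 to 850 mm from the base axis. Payload 8.1 kg.
Tool frame: the origin (TCP) lies at the very end of the fingers, on their centre line; the grasp point (between the pads) lies 19 mm behind it (r.grip_point_offset is the distance from the TCP to the grasp point, in mm); z points along the fingers, y is the line along which they close (so a half turn about z gives the same grasp; the last joint's range is limited). The gripper opens to 85 mm and grips with 20 to 120 N. Pads are 22 mm wide; open, the fingers measure 114 mm over their backs; the gripper's body (76 mm by 85 mm) begins 54 mm behind the grasp point. The pads swing forward as they close: fully open they stand 13 mm farther back than shut.
Start: joints at [-75.31, 7.471, 85.268, -0, 87.261, -4.893], TCP at [201.13, -565.289, 231.292] pointing down, gripper open.
Joint ranges: [-169.43, 169.43], [-51.17, 129.36], [1.28, 143.12], [-76.62, 256.62], [0, 156.53], [-152.29, 152.29]. Speed limits (degrees/s): [136.94, 136.94, 159.86, 180, 180, 180].

### API

Orientations are given as [roll, pitch, yaw] about the fixed x, y, z axes, in that order (R = Rz(yaw) Ry(pitch) Rx(roll)).
In Python, from bench import status, eyes, r gives the robot as it stands.
- The arm moves only by the shell command python3 -m handwheel 'ROWS' [FORCE]. ROWS is a JSON object whose one key "series" holds a list that holds one entry, the list of rows, each a list of 7 numbers: the shift along the tool's x, y, z in cm, then the turn, a rotation vector about the tool's x, y, z in rad, then the opening, from 0 (shut) to 1 (fully open). In form: {"series": [[[tx, ty, tz, rx, ry, rz, claw], ...]]}. A call has 1 to 12 rows; each row is the pose to reach, as a shift and turn from the pose commanded when the call began, along the tool's axes at that moment; what a row does not reach only later rows make up. A row lasts 1/8 s, in which the tool goes at most 62.5 mm and 10.7 degrees, less where a joint would pass 70% of its speed; a pose out of reach is approached as far as the arm can. A call with a gripper value outside its range is refused whole. The fingers move at their own pace and stop on an object; FORCE is the grip in N (left out, the last holds). Time passes only in rows, so rows that repeat a pose let the fingers close. It gives the time, the measured TCP pose, the force, the opening and the grip force at its end, in the units of the state.
- status.sense(): the state, without advancing time (a new reading comes with each control period).
- eyes.snapshot(name): name is "side" or "top"; returns a dict with "img" (400x640x3 uint8, red, green, blue), "mtx" (3x3 intrinsics, pixels), "R" (3x3) and "t" (3): a world point X has camera coordinates R X + t. Camera axes: x right, y down, z forward; pixel columns grow to the right and rows downward; lengths in mm; the calibration is good to about 2 mm. A picture is of the moment at which its call begins. There is no depth.
- r.hand_in(): hands the job in; it is judged then, once.
The state is a dict: "time": time; "joint_pos": joint angles; "qd": joint speeds; "joint_efforts": joint torques, N m; "tool_pos": TCP position; "tcp_rot": TCP orientation; "ft_force": force on the tool from outside, world axes, zero at the start; "wrist_torque": the same for the moment, N m; "finger_gap": finger opening in mm; "grip_force": force on a finger pad.
Only numpy, scipy, OpenCV 4.12 (cv2) and the standard library are available. Lean on these libraries where they do the work, as an engineer would, in place of code of your own. Each camera call takes 0.05 s, during which the arm holds its last target. There are 200 camera calls.

### The job

The bench logger has fresh batteries; lock its round black battery cap. Take the orange slot key from its wooden stand, set the blade in the cap's slot, press the cap down gently to its stop (never more than 30 N between key and cap) and, keeping it pressed, turn it clockwise a quarter turn, until its slot lies on the red marks, so that it springs back up locked. Use only the key on the cap, then put the key back upright in its stand, blade fully in the pocket, without disturbing the other things on the bench.

Things in the scene. Friction and masses are not known exactly. Their poses are not given: they have to be found in the camera images.
- meter: the bench logger, a heavy white and grey instrument box that does not move, 120 x 160 x 52 mm, with a black display and three buttons. Origin: centre of its underside on the bench; z up. Its cap's axis stands at x -18, y +32 mm in this frame; its top face is at z 52 mm
- battery_cap: round black sprung cap, 35 mm across, 3 mm proud of the housing in a 37 mm hole. This frame sinks and rises with the cap but does not turn; origin at the centre of its top face, z up. Spring: 6 N at rest, 0.3 N more per mm. Pressed, it meets a hard stop; how deep differs from logger to logger, 3.8 to 13.8 mm, so feel for it: the force rises sharply, past 14 N
- cap_turn (a joint): turn of the cap in rad, growing clockwise from above: -0.1 to 0.1 open, 1.30 to 1.60 locked, hard end stop at 1.60 (do not lean on it). A hidden lug blocks turning unless the cap is held pressed within the last 1.8 mm above its hard stop; then it turns easily (under 0.15 N m). At the locked end the spring lifts it back to rest height as the key is drawn off
- cap_slot (a point): centre of the cap's top face; x along the slot, z up; turns and sinks with the cap. Slot: straight, 25 mm long, 4.5 mm wide, 8 mm deep, closed at both ends, lip bevelled 1.6 mm, orange floor. Green marks on the housing show the slot's line when open, red when locked
- key: the slot key: orange plastic grip 30 (x) x 14 (y) x 34 mm (z) on a flat steel blade 22 (x) x 2.6 (y) mm, 27 mm long, pointing down. Origin at the centre of the blade's tip, z up through the grip, so the grip spans z 27 to 61 mm; grip it across its 14 mm thickness (along y). Symmetric under a half turn. 60 g
- key_stand: fixed wooden stand of the key: foot 60 x 50 x 6 mm, block 50 x 40 mm, top face at z 35 mm. Origin: centre of its underside. A pocket in its middle, 26.5 (x) x 7 (y) mm, 29 mm deep, takes the blade; the grip's underside then rests on the block, the key's origin 8 mm above the stand's. The key may stand in it either way round
- notebook_1: yellow notebook, 148 x 108 x 11 mm, bystander
- pen_2: white ballpoint pen, 145 mm, bystander
- bottle_1: brown dropper bottle, 102 mm high, bystander
- beaker: small clear beaker, 70 mm high, bystander
- tally_counter: round chrome hand counter, 50 x 61 x 17 mm, bystander
- forceps: steel forceps, 132 mm, bystander
- lens_tissue: white and red booklet, 50 x 74 x 10 mm, bystander
Mind the look-alikes: they are no part of the job. Of the things shaped like the key_stand, the wooden one is meant. Of the things that look like the key, the smaller one is meant.

How it is judged:
By the outcome, as a careful person would: the job done as asked, in the order asked, and still so for the second after the job is handed in, with the robot touching nothing.
It also fails if it takes over 72 s, if anything falls off the work surface, if the arm or the gripper's body presses on something with over 40 N, if the wrist force passes 120 N, or if a joint passes its speed limit or range.

## Working session

There is one attempt and no reset: what is moved stays moved. The work goes in short steps, Python scripts to look and compute and a shell command to move; the robot and the scene stay as the last step left them, time stands still between calls to the robot, and variables do not carry over. Pictures are saved under pics/ and viewed, at most 10 in all, crops included, and the job is handed in when it is done.

```bash
mkdir -p pics; ls; python3 - <<'E'
from bench import status, eyes, r
import cv2,json
for n in("top","side"):
    s=eyes.snapshot(n); cv2.imwrite(f"pics/{n}0.png",s["img"][:,:,::-1]); print(n,s["mtx"],s["R"],s["t"])
s=status.sense();print(s, r.grip_point_offset)
E
```

```text
pics
top [[364.27251328   0.         317.19790555]
 [  0.         364.27251328 199.96096754]
 [  0.           0.           1.        ]] [[-0.01289643 -0.99989365  0.00681006]
 [-0.99824387  0.01248075 -0.05790857]
 [ 0.05781742 -0.00754491 -0.99829866]] [   1.79023751  558.33678365 1137.94788784]
side [[443.99831348   0.         326.05345493]
 [  0.         443.99831348 197.11209958]
 [  0.           0.           1.        ]] [[-0.99313125 -0.11564379  0.01780003]
 [-0.07380685  0.50112802 -0.86221996]
 [ 0.09079029 -0.85761135 -0.5062212 ]] [ 551.11269175   96.63041423 1155.9091006 ]
{'time': 0.1, 'joint_pos': array([-7.53088988e+01,  7.51112997e+00,  8.53254674e+01, -4.04633772e-04,
        8.72617551e+01, -4.89115943e+00]), 'qd': array([-0.05420948, -0.0398594 , -0.18406617,  0.07543956, -0.04752784,
        0.06133941]), 'joint_efforts': array([ 7.68061291e-04, -5.70953500e+01, -5.01940727e+01, -1.11367062e-04,
        8.12692917e-03,  3.26215820e-05]), 'tool_pos': array([ 201.00240436, -564.784233  ,  230.32243093]), 'tcp_rot': array([-1.79901971e+02, -7.98316858e-03,  1.95822735e+01]), 'ft_force': array([-0.20626091, -0.62805115,  0.21736996]), 'wrist_torque': array([0.01916673, 0.03863588, 0.02536198]), 'grip_force': 0.0, 'finger_gap': 85.79414561389342} 18.700000000000003
```

View pics/top0.png

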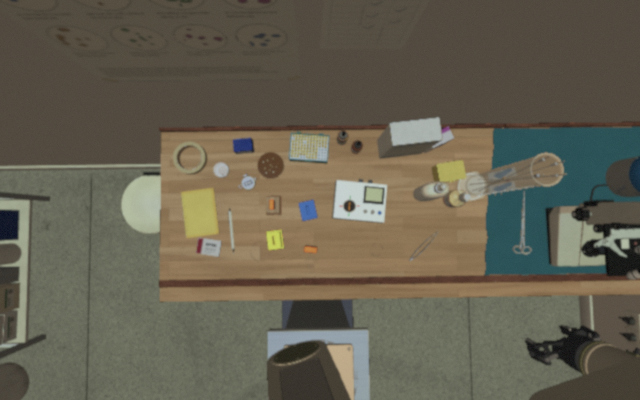

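View pics/side0.png

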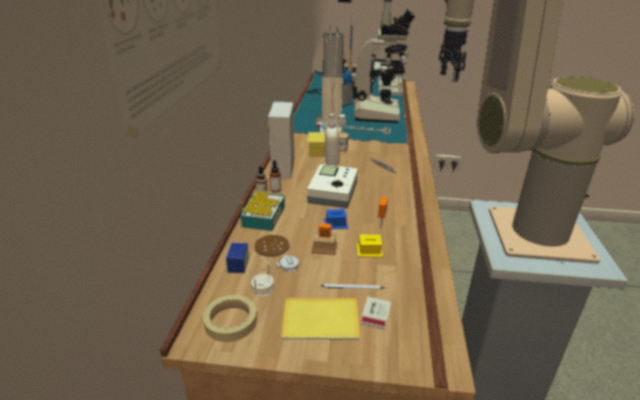

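The top view shows the wooden stand with an orange key at about (273,205), the logger at (360,201) with its cap at (350,206), and a second orange key at (310,249). In the side view these are at (325,240), (335,183) and (383,207). Next I'll zoom in.

```bash
python3 - <<'E'
import cv2,numpy as np
a=cv2.imread("pics/top0.png")[170:260,255:395]; b=cv2.imread("pics/side0.png")[160:260,300:400]
a=cv2.resize(a,None,fx=5.6,fy=5.6,interpolation=cv2.INTER_CUBIC)[:500,:780]
cv2.imwrite("pics/ta.png",a)
b=cv2.resize(b,None,fx=6,fy=6,interpolation=cv2.INTER_CUBIC); cv2.imwrite("pics/sb.png",b)
E
```

```text
(no output)
```

View pics/ta.png

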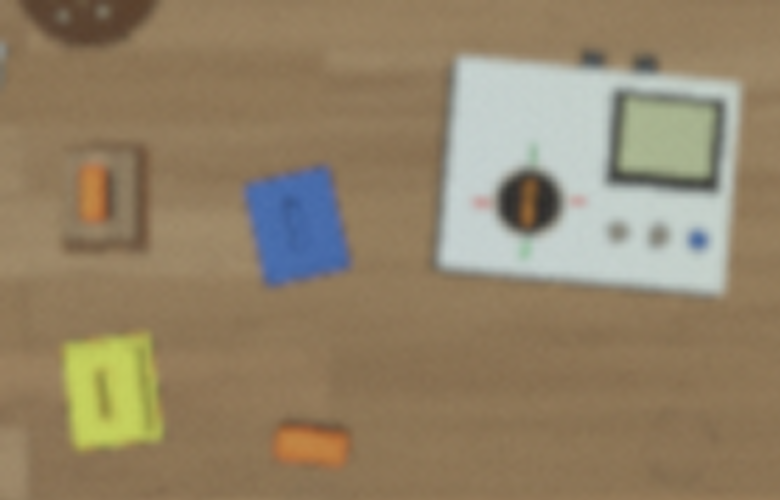

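View pics/sb.png

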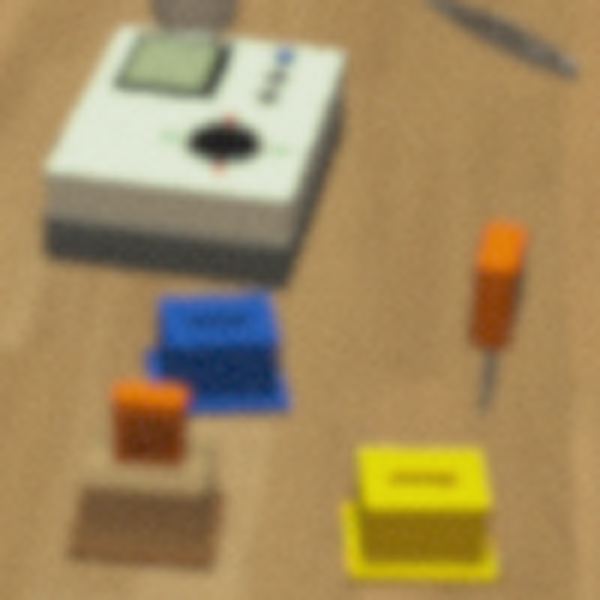

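The zoomed top view shows the key in the wooden stand at crop (95,193), with its long axis roughly along image vertical. The cap is at crop (528,201), with its orange slot on the green marks at (533,153) and (524,250); the red marks are at (482,202) and (577,201). The free-standing key is clearly larger, so it's the look-alike. Now the measurements.

```bash
cat > h.py <<'E'
import cv2,numpy as np
from bench import status,eyes,r
def shot(n,k=1):
    ss=[eyes.snapshot(n) for _ in range(k)]; s=ss[0]
    s["img"]=np.mean([q["img"] for q in ss],0); return s
def ray(s,uv):
    d=s["R"].T@np.linalg.inv(s["mtx"])@np.array([*uv,1.]); return -s["R"].T@s["t"],d
def onz(s,uv,z):
    c,d=ray(s,uv); return c+d*(z-c[2])/d[2]
def tri(s1,uv1,s2,uv2):
    A=[];b=[]
    for s,uv in((s1,uv1),(s2,uv2)):
        c,d=ray(s,uv); d=d/np.linalg.norm(d); P=np.eye(3)-np.outer(d,d); A.append(P);b.append(P@c)
    A=np.vstack(A);b=np.hstack(b); x=np.linalg.lstsq(A,b,rcond=None)[0]; return x,np.linalg.norm(A@x-b)
def proj(s,X):
    p=s["mtx"]@(s["R"]@X+s["t"]); return p[:2]/p[2]
def crop(s,x0,y0,x1,y1,f=8):
    return cv2.resize(s["img"][y0:y1,x0:x1].astype(np.float32),None,fx=f,fy=f,interpolation=cv2.INTER_CUBIC),lambda p:(np.array(p)+.5)/f-.5+np.array([x0,y0])
def blobs(m,mn=30):
    n,l,st,c=cv2.connectedComponentsWithStats(m.astype(np.uint8)); return [(st[i,4],c[i],l==i) for i in range(1,n) if st[i,4]>=mn]
def rect(m):
    ys,xs=np.nonzero(m); return cv2.minAreaRect(np.c_[xs,ys].astype(np.float32))
def hsv(c): return cv2.cvtColor(np.clip(c,0,255).astype(np.uint8),cv2.COLOR_RGB2HSV)
E
python3 - <<'E'
from h import *
T=shot("top",6);S=shot("side",6)
np.set_printoptions(precision=1,suppress=True)
def rep(name,s,m,back,z):
    bx=cv2.boxPoints(rect(m)); P=np.array([onz(s,back(p),z) for p in bx])
    e=P[1]-P[0];f=P[2]-P[1]; l,o=(e,f) if np.linalg.norm(e)>np.linalg.norm(f) else (f,e)
    print(name,"ctr",P.mean(0),"size",np.linalg.norm(l),np.linalg.norm(o),"long axis deg",np.degrees(np.arctan2(l[1],l[0]))%180, "px",back(bx.mean(0)))
# key grip
c,b=crop(T,262,192,286,218); h=hsv(c)
key=(h[...,0]<16)&(h[...,1]>170)&(c[...,0]>120)
for a,_,m in blobs(key,200): rep("key z69",T,m,b,69)
c,b=crop(T,300,242,322,256);h=hsv(c)
for a,_,m in blobs((h[...,0]<16)&(h[...,1]>170)&(c[...,0]>120),200): rep("bigkey z80",T,m,b,80)
# meter
c,b=crop(T,328,175,394,227); h=hsv(c)
for a,_,m in blobs((c.min(2)>130),20000): rep("meter z52",T,m,b,52)
c,b=crop(T,338,193,362,220); h=hsv(c); dark=c.max(2)<95; orange=(h[...,0]<22)&(h[...,1]>130)&(c[...,0]>80)
for a,_,m in blobs(dark|orange,2000): rep("cap z55",T,m,b,55); print(onz(T,b(np.argwhere(m)[:,::-1].mean(0)),55))
for a,_,m in blobs(orange,150): rep("slot",T,m,b,55);
d=c[...,0]-c[...,1]
for a,q,m in blobs((d>25)&(c[...,2]>c[...,1]-10)&~cv2.dilate(orange.astype(np.uint8),np.ones((30,30))).astype(bool),30): print("red",a,onz(T,b(q),52))
for a,q,m in blobs((c[...,1]-c[...,0]>22)&(c[...,1]>90),30): print("green",a,onz(T,b(q),52))
# side view
c,b=crop(S,310,215,340,240);h=hsv(c)
for a,q,m in blobs((h[...,0]<16)&(h[...,1]>170)&(c[...,0]>70),500):
    ys,xs=np.nonzero(m); print("side key px",b((xs.min(),ys.min())),b((xs.max(),ys.max())),b(q))
c,b=crop(S,320,172,355,195);h=hsv(c)
for a,q,m in blobs(c.max(2)<80,1000): print("side cap",a,b(q),onz(S,b(q),55))
np.save("pics/x.npy",T["img"])
E
```

```text
meter z52 ctr [ 552.5 -136.5   52. ] size 160.73498360854992 120.24593994226703 long axis deg 84.00939720825664 px [360.  200.7]
cap z55 ctr [ 537.9 -102.1   55. ] size 31.032644948089022 30.25148808937372 long axis deg 89.28303871709096 px [349.  205.5]
[ 538.  -102.1   55. ]
slot ctr [ 537.1 -101.8   55. ] size 23.580621567143858 7.506980315119123 long axis deg 174.80071100097112 px [348.9 205.7]
red 69 [537.6 -76.4  52. ]
green 206 [ 564.  -105.3   52. ]
green 411 [511.1 -99.7  52. ]
side key px [318.3 223.1] [330.1 236.4] [324.3 229.8]
side cap 2124 [336.9 183.3] [536.3 -97.4  55. ]
```

```bash
python3 - <<'E'
from h import *
T=dict(shot("top",1)); T["img"]=np.load("pics/x.npy")
S=shot("side",4)
np.set_printoptions(precision=1,suppress=True)
def rep(name,s,m,back,z):
    bx=cv2.boxPoints(rect(m)); P=np.array([onz(s,back(p),z) for p in bx])
    e=P[1]-P[0];f=P[2]-P[1]; l,o=(e,f) if np.linalg.norm(e)>np.linalg.norm(f) else (f,e)
    print(name,"ctr",P.mean(0),"size",np.linalg.norm(l),np.linalg.norm(o),"deg",np.degrees(np.arctan2(l[1],l[0]))%180)
c,b=crop(T,262,192,286,218); h=hsv(c)
print(c[100,84],c[80,84],c[100,20])
for t in (50,65,80):
  for a,q,m in blobs(c[...,0]-c[...,2]>t+20,200): rep("key z69",T,m,b,69);print(onz(T,b(q),69))
# stand block top: grayish brown vs bench
hs=h.astype(float)
d=c[...,0]-c[...,2]
for t in (42,48):
  for a,q,m in blobs(cv2.morphologyEx(((d<t)).astype(np.uint8),cv2.MORPH_CLOSE,np.ones((3,3))),3000): rep("stand z35",T,m,b,35)
print(d[100,::12],d[::12,84])
c,b=crop(T,300,242,322,256)
for a,q,m in blobs(c[...,0]-c[...,2]>85,200): rep("bigkey z80",T,m,b,80)
# side key top face: expected pixel of key top
c,b=crop(S,312,215,338,245)
for a,q,m in blobs((c[...,0]-c[...,2]>60)&(c[...,0]>1.6*c[...,1]),300):
    bx=cv2.boxPoints(rect(m)); print("side key",b(q),[b(p) for p in bx])
E
```

```text
[182.2 120.4  64.2] [182.1 120.4  63.6] [144.5 122.3  91.4]
key z69 ctr [544.8 134.7  69. ] size 32.86226897623801 15.470040465640071 deg 179.65818604935194
[544.7 134.6  69. ]
key z69 ctr [544.8 134.5  69. ] size 29.840249771915808 12.827824172773687 deg 179.66159608802909
[544.7 134.4  69. ]
key z69 ctr [544.8 134.3  69. ] size 27.57377762190155 10.94075269957205 deg 179.6638694190755
[544.7 134.2  69. ]
stand z35 ctr [542.7 131.8  35. ] size 61.51121690349937 45.538930813622905 deg 179.5945227477849
[ 52.7  52.7  53.   48.4  50.   92.4 119.7 118.   71.3  34.5  42.   41.8
  44.6  53.5  52.1  52.7] [ 53.2  52.4  50.   47.4  50.1  83.4 115.9 118.1 117.5 118.  119.5 111.1
  66.4  47.4  44.9  46.6  50.2  51.2]
bigkey z80 ctr [408.4  18.4  80. ] size 39.48287152120981 19.152941416033862 deg 83.36164701488701
side key [324.5 229.6] [array([318.4, 223.2]), array([330.8, 223.2]), array([330.8, 236.4]), array([318.4, 236.4])]
```

```bash
cat >> h.py <<'E'
from scipy.spatial.transform import Rotation as Ro
def plan(xyz,yaw):
    s=status.sense(); R0=Ro.from_euler("xyz",s["tcp_rot"],degrees=True); R1=Ro.from_euler("xyz",[180,0,yaw],degrees=True)
    print("t",np.round(s["time"],2),"shift cm",np.round(R0.inv().apply(np.array(xyz)-s["tool_pos"])/10,3),"turn",np.round((R0.inv()*R1).as_rotvec(),4))
def st():
    s=status.sense(); print({k:np.round(s[k],2) for k in("time","tool_pos","tcp_rot","ft_force","wrist_torque","finger_gap","grip_force")})
E
python3 - <<'E'
from h import *
S=shot("side"); 
plan((544.7,134.4,150),179.7)
for dx in(-15,15):
  for dy in (-7,7):
    for z in (69,35): print(dx,dy,z,proj(S,np.array([544.7+dx,134.4+dy,z])))
E
```

```text
t 1.0 shift cm [ 55.82  -54.408   8.13 ] turn [ 0.      0.     -2.7946]
-15 -7 69 [330.89065091 223.03843802]
-15 -7 35 [330.56385779 234.70930111]
-15 7 69 [330.26003655 226.30840269]
-15 7 35 [329.93975053 238.05799304]
15 -7 69 [318.42835357 222.0467353 ]
15 -7 35 [318.3010379  233.70396621]
15 7 69 [317.65694185 225.2968877 ]
15 7 35 [317.54062937 237.03281111]
```

```bash
python3 -m handwheel '{"series": [[[20,-20,2,0,0,-1.0,0.6],[30,-30,3,0,0,-1.5,0.6],[40,-40,4,0,0,-2.0,0.6],[55.8,-54.4,5,0,0,-2.79,0.6],[55.8,-54.4,6,0,0,-2.79,0.6],[55.8,-54.4,7,0,0,-2.79,0.6],[55.8,-54.4,8.1,0,0,-2.79,0.6],[55.8,-54.4,8.1,0,0,-2.79,0.6],[55.8,-54.4,8.1,0,0,-2.79,0.6],[55.8,-54.4,8.1,0,0,-2.79,0.6],[55.8,-54.4,8.1,0,0,-2.79,0.6],[55.8,-54.4,8.1,0,0,-2.79,0.6]]]}' 60; python3 -c "
from h import *
plan((544.7,134.4,120),179.7)"
```

```text
time: 2.5
tool_pos: [530.4, 106.3, 154.7]
tcp_rot: [180.0, 0.1, 148.9]
ft_force: [1.4, -1.2, 0.1]
finger_gap: 51.2
grip_force: 0.0
t 2.5 shift cm [0.233 3.137 3.471] turn [ 2.000e-04  1.000e-03 -5.381e-01]
```

```bash
python3 -m handwheel '{"series": [[[0.2,3.1,2,0,0,-0.2,0.6],[0.2,3.1,2,0,0,-0.4,0.6],[0.2,3.1,2,0,0,-0.54,0.6],[0.2,3.1,2,0,0,-0.54,0.6],[0.2,3.1,2,0,0,-0.54,0.6],[0.2,3.1,2,0,0,-0.54,0.6]]]}'; python3 -c "
from h import *
plan((544.7,134.4,40),179.7)"
```

```text
time: 3.25
tool_pos: [544.2, 131.6, 134.8]
tcp_rot: [180.0, 0.0, 179.3]
ft_force: [0.1, -0.6, -0.3]
finger_gap: 51.0
grip_force: 0.0
t 3.25 shift cm [-0.047  0.282  9.481] turn [ 0.0001  0.0003 -0.007 ]
```

```bash
python3 -m handwheel '{"series": [[[-0.05,0.28,3,0,0,-0.007,0.6],[-0.05,0.28,6,0,0,-0.007,0.6],[-0.05,0.28,9,0,0,-0.007,0.6],[-0.05,0.28,9.5,0,0,-0.007,0.6],[-0.05,0.28,9.5,0,0,-0.007,0.6],[-0.05,0.28,9.5,0,0,-0.007,0.25],[-0.05,0.28,9.5,0,0,-0.007,0.25],[-0.05,0.28,9.5,0,0,-0.007,0.25]]]}' 60; python3 - <<'E'
from h import *
st()
for n in("side","top"):
    s=eyes.snapshot(n)["img"]; c=s[190:260,280:380] if n=="side" else s[170:240,225:325]
    cv2.imwrite(f"pics/a_{n}.png",cv2.resize(c[:,:,::-1],None,fx=4,fy=4,interpolation=cv2.INTER_CUBIC))
a=np.hstack([cv2.imread("pics/a_side.png"),cv2.imread("pics/a_top.png")]);cv2.imwrite("pics/a.png",a)
E
```

```text
time: 4.25
tool_pos: [545.2, 134.6, 40.4]
tcp_rot: [180.0, 0.1, 179.8]
ft_force: [0.0, -0.4, 0.6]
finger_gap: 21.2
grip_force: 0.0
{'time': np.float64(4.25), 'tool_pos': array([545.16, 134.59,  40.43]), 'tcp_rot': array([1.7999e+02, 7.0000e-02, 1.7984e+02]), 'ft_force': array([ 0.04, -0.36,  0.56]), 'wrist_torque': array([ 0.  ,  0.04, -0.02]), 'finger_gap': np.float64(21.17), 'grip_force': np.float64(0.0)}
```

View pics/a.png

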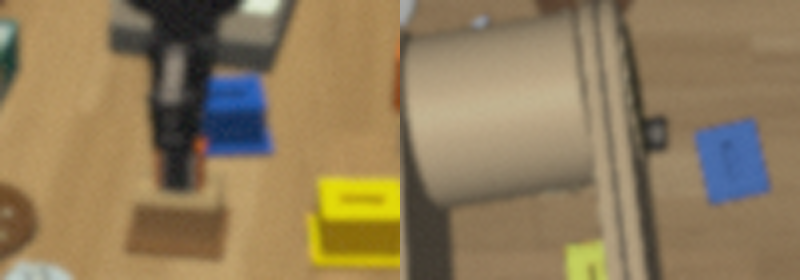

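The fingers straddle the grip: orange shows on both sides of the near finger at (158,175) and (203,175). Closing.

```bash
python3 -m handwheel '{"series": [[[0,0,0,0,0,0,0],[0,0,0,0,0,0,0],[0,0,0,0,0,0,0],[0,0,0,0,0,0,0],[0,0,0,0,0,0,0]]]}' 80
```

```text
time: 4.97
tool_pos: [545.0, 134.6, 40.0]
tcp_rot: [180.0, 0.0, 179.8]
ft_force: [-0.2, 0.1, 6.2]
finger_gap: 12.7
grip_force: 78.2
```

```bash
python3 -m handwheel '{"series": [[[0,0,-2,0,0,0,0],[0,0,-5,0,0,0,0],[0,0,-11,0,0,0,0],[0,6,-11,0,0,0.1,0],[0.7,12,-11,0,0,0.1,0],[0.7,18,-11,0,0,0.1,0],[0.7,23.6,-11,0,0,0.1,0],[0.7,23.6,-11,0,0,0.1,0],[0.7,23.6,-8,0,0,0.1,0],[0.7,23.6,-6.5,0,0,0.1,0],[0.7,23.6,-6.5,0,0,0.1,0]]]}'; python3 - <<'E'
from h import *
st(); plan((537.9,-102.4,102),174.2)
s=eyes.snapshot("side")["img"];t=eyes.snapshot("top")["img"]
f=lambda c:cv2.resize(c[:,:,::-1],None,fx=5,fy=5,interpolation=cv2.INTER_CUBIC)
cv2.imwrite("pics/b.png",np.hstack([f(s[130:230,295:375]),f(t[160:260,320:400])]))
E
```

```text
time: 6.35
tool_pos: [537.3, 369.1, 103.1]
tcp_rot: [-179.9, -0.2, 174.1]
ft_force: [-0.7, -0.2, -0.7]
finger_gap: 13.1
grip_force: 78.3
{'time': np.float64(6.35), 'tool_pos': array([537.26, 369.12, 103.07]), 'tcp_rot': array([-1.7987e+02, -1.7000e-01,  1.7406e+02]), 'ft_force': array([-0.67, -0.19, -0.71]), 'wrist_torque': array([ 0.04, -0.02, -0.02]), 'finger_gap': np.float64(13.08), 'grip_force': np.float64(78.3)}
t 6.35 shift cm [ -4.941 -46.892   0.197] turn [-0.0022 -0.003  -0.0024]
```

View pics/b.png

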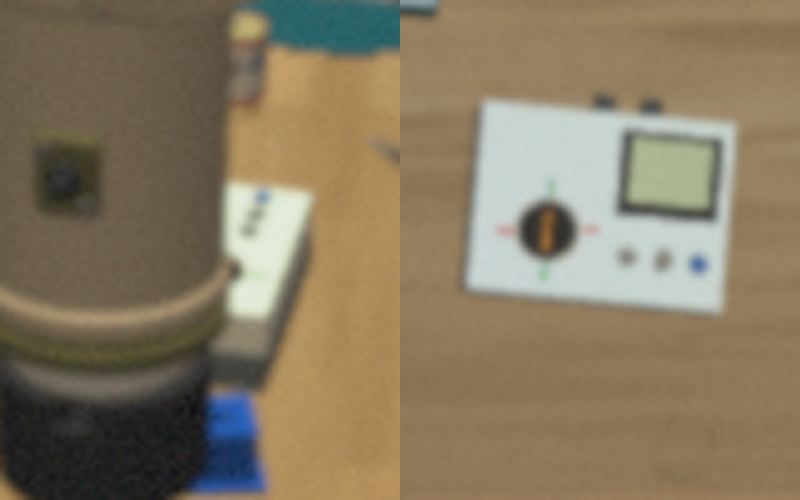

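The picture shows the logger untouched at (600,205), but the arm is left of it: at this yaw tool +y is world +y, so I sent the key to y=+369. I read no contact forces there. I'll go up and come back over to the cap.

```bash
python3 -m handwheel '{"series": [[[0,0,-5,0,0,0,0],[-0.6,-6,-5,0,0,0,0],[-1.2,-12,-5,0,0,0,0],[-1.8,-18,-5,0,0,0,0],[-2.5,-24,-5,0,0,0,0],[-3.1,-30,-5,0,0,0,0],[-3.8,-36,-5,0,0,0,0],[-4.4,-42,-5,0,0,0,0],[-4.94,-46.9,-5,0,0,0,0],[-4.94,-46.9,-5,0,0,0,0],[-4.94,-46.9,-1,0,0,0,0],[-4.94,-46.9,-1,0,0,0,0]]]}'; python3 - <<'E'
from h import *
st(); plan((537.9,-102.4,102),174.2)
s=eyes.snapshot("side")["img"];t=eyes.snapshot("top")["img"]
cv2.imwrite("pics/t1.png",t[:,:,::-1])
f=lambda c:cv2.resize(c[:,:,::-1],None,fx=7,fy=7,interpolation=cv2.INTER_CUBIC)
cv2.imwrite("pics/c.png",np.hstack([f(s[140:215,305:361]),f(t[170:245,320:376])]))
E
```

```text
time: 7.95
tool_pos: [537.1, -99.9, 112.4]
tcp_rot: [179.9, -0.3, 174.1]
ft_force: [-1.2, -0.6, -0.8]
finger_gap: 13.0
grip_force: 78.4
{'time': np.float64(7.95), 'tool_pos': array([537.14, -99.88, 112.43]), 'tcp_rot': array([179.93,  -0.29, 174.11]), 'ft_force': array([-1.18, -0.56, -0.81]), 'wrist_torque': array([ 0.02, -0.  , -0.01]), 'finger_gap': np.float64(13.0), 'grip_force': np.float64(78.43)}
t 7.95 shift cm [-0.107 -0.244  1.042] turn [ 0.0013 -0.0051 -0.0015]
```

View pics/c.png

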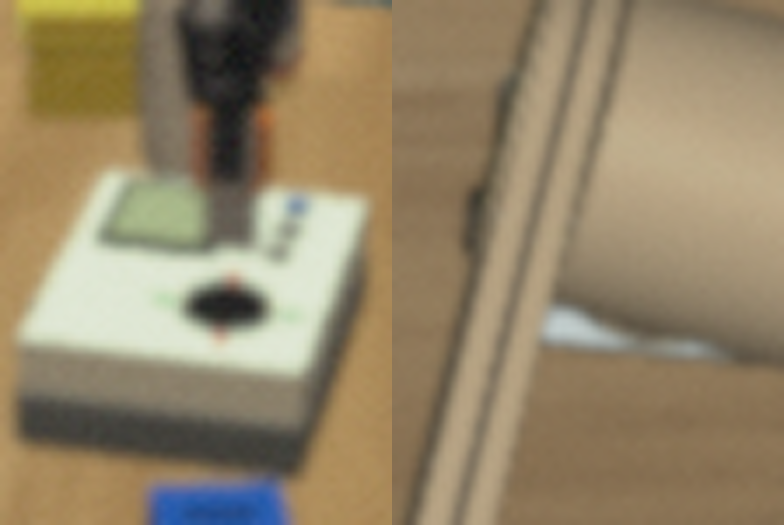

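The side view shows the held key with its blade's lower edge centred near crop (229,245), right above the cap at (227,305) in column terms. Next, the numbers.

```bash
python3 - <<'E'
from h import *
np.set_printoptions(precision=2,suppress=True)
S=shot("side",3); p=status.sense()["tool_pos"]; st()
print("pred tip",proj(S,p-[0,0,32]),"ends",[proj(S,p-[0,0,32]+np.array([a*.9945,-a*.104,0])) for a in(-11,11)])
print("pred cap",proj(S,np.array([537.9,-102.4,55])),"ctr 52 R",proj(S,np.array([537.9,-102.4,52])))
c,b=crop(S,325,160,352,192)
for y in (168,170,172,174,175,176,177): 
    row=c[int((y-160)*8+4)].mean(1); print(y,row[::8].astype(int))
h=hsv(c)
d=c[...,0]-c[...,1]
for a,q,m in blobs((d>25)&(np.arange(c.shape[0])[:,None]>90),20): print("red",a,b(q),onz(S,b(q),52))
for a,q,m in blobs((c[...,1]-c[...,0]>15),40): print("green",a,b(q),onz(S,b(q),52))
E
```

```text
{'time': np.float64(8.2), 'tool_pos': array([ 540.54, -100.92,  116.68]), 'tcp_rot': array([-179.97,    0.16,  174.15]), 'ft_force': array([ 0.1 ,  0.26, -0.19]), 'wrist_torque': array([-0.01, -0.03, -0.01]), 'finger_gap': np.float64(12.78), 'grip_force': np.float64(78.43)}
pred tip [335.82 173.34] ends [array([339.66, 173.8 ]), array([331.99, 172.89])]
pred cap [336.49 182.43] ctr 52 R [336.46 183.36]
168 [162 163 164 162 161 161 157 147 128 106  94  91  91  91 100 131 175 207
 216 215 206 185 166 165 181 198 203]
170 [164 164 163 163 164 164 161 152 130 107  95  91  90  92 103 139 183 211
 220 217 204 178 160 169 192 212 220]
172 [155 157 158 159 160 161 160 151 131 104  91  93  98 102 112 146 189 213
 214 197 170 151 158 187 211 220 222]
174 [130 129 131 132 132 132 133 131 116  94  95 130 165 178 183 193 207 213
 202 183 168 169 189 209 218 221 221]
175 [164 159 152 146 139 132 131 130 122 114 125 161 197 211 212 215 216 211
 188 162 156 173 199 216 221 222 222]
176 [204 200 195 189 182 177 174 173 169 165 172 193 212 219 220 220 219 211
 187 160 155 176 203 218 221 222 222]
177 [219 218 216 214 214 212 211 211 210 205 206 212 216 217 219 220 220 216
 203 189 185 197 211 220 222 222 221]
green 296 [346.92 169.18] [ 515.08 -196.31   52.  ]
green 503 [328.27 182.39] [ 561.66 -104.7    52.  ]
green 311 [345.97 184.6 ] [510.45 -99.09  52.  ]
```

```bash
python3 -c "
from h import *
plan((537.7,-102.4,91),174.2)"
```

```text
t 8.2 shift cm [ 0.275 -0.175  2.567] turn [-0.0005  0.0028 -0.0008]
```

```bash
python3 -m handwheel '{"series": [[[0.27,-0.17,1,0,0.003,0,0],[0.27,-0.17,2.3,0,0.003,0,0],[0.27,-0.17,2.5,0,0.003,0,0],[0.27,-0.17,2.5,0,0.003,0,0],[0.27,-0.17,2.5,0,0.003,0,0]]]}'; python3 -c "
from h import *
st();plan((537.7,-102.4,83),174.2)"
```

```text
time: 8.82
tool_pos: [536.7, -102.6, 89.9]
tcp_rot: [-180.0, -0.2, 174.1]
ft_force: [0.4, 0.6, -0.1]
finger_gap: 12.8
grip_force: 78.4
{'time': np.float64(8.82), 'tool_pos': array([ 536.68, -102.56,   89.9 ]), 'tcp_rot': array([-1.8000e+02, -1.5000e-01,  1.7411e+02]), 'ft_force': array([ 0.35,  0.65, -0.06]), 'wrist_torque': array([ 0.05, -0.01, -0.03]), 'finger_gap': np.float64(12.82), 'grip_force': np.float64(78.42)}
t 8.82 shift cm [-0.102  0.026  0.69 ] turn [-0.0001 -0.0026 -0.0016]
```

```bash
for i in 1; do python3 -m handwheel '{"series": [[[-0.05,0,0.2,0,0,0,0],[-0.05,0,0.4,0,0,0,0],[-0.05,0,0.5,0,0,0,0],[-0.05,0,0.5,0,0,0,0]]]}'; python3 -m handwheel '{"series": [[[0,0,0.15,0,0,0,0],[0,0,0.3,0,0,0,0],[0,0,0.3,0,0,0,0]]]}'; done
```

```text
time: 9.32
tool_pos: [536.8, -102.5, 84.5]
tcp_rot: [180.0, -0.2, 174.1]
ft_force: [-0.5, 0.8, -0.8]
finger_gap: 12.6
grip_force: 78.4
time: 9.7
tool_pos: [536.8, -102.5, 81.4]
tcp_rot: [180.0, -0.2, 174.1]
ft_force: [-1.0, 0.3, -0.5]
finger_gap: 12.9
grip_force: 78.4
```

No force with the tip about 5.6 mm below the cap's top face, so the blade is in the slot. Pressing on in small steps.

```bash
for i in 1; do python3 -m handwheel '{"series": [[[0,0,0.1,0,0,0,0],[0,0,0.2,0,0,0,0],[0,0,0.2,0,0,0,0]]]}';python3 -m handwheel '{"series": [[[0,0,0.1,0,0,0,0],[0,0,0.2,0,0,0,0],[0,0,0.2,0,0,0,0]]]}'; done
```

```text
time: 10.07
tool_pos: [536.9, -102.5, 79.5]
tcp_rot: [180.0, -0.2, 174.1]
ft_force: [0.9, 0.7, -1.5]
finger_gap: 12.9
grip_force: 78.4
time: 10.45
tool_pos: [537.1, -102.5, 78.2]
tcp_rot: [-180.0, -0.2, 174.1]
ft_force: [-3.1, 1.7, 5.6]
finger_gap: 12.7
grip_force: 79.1
```

```bash
for i in 1; do python3 -m handwheel '{"series": [[[0,0,0.1,0,0,0,0],[0,0,0.1,0,0,0,0]]]}';python3 -m handwheel '{"series": [[[0,0,0.1,0,0,0,0],[0,0,0.1,0,0,0,0]]]}';python3 -m handwheel '{"series": [[[0,0,0.1,0,0,0,0],[0,0,0.1,0,0,0,0]]]}'; done | egrep 'tool_pos|ft_f'
```

```text
tool_pos: [537.1, -102.5, 77.2]
ft_force: [-1.5, 0.5, 5.7]
tool_pos: [537.1, -102.5, 76.3]
ft_force: [-2.6, 0.6, 7.1]
tool_pos: [537.1, -102.6, 75.3]
ft_force: [-2.5, 1.3, 5.7]
```

```bash
for i in 1; do python3 -m handwheel '{"series": [[[0,0,0.1,0,0,0,0],[0,0,0.1,0,0,0,0]]]}';python3 -m handwheel '{"series": [[[0,0,0.1,0,0,0,0],[0,0,0.1,0,0,0,0]]]}'; done | egrep 'tool_pos|ft_f'
```

```text
tool_pos: [537.1, -102.6, 74.3]
ft_force: [-3.0, 2.4, 6.4]
tool_pos: [537.1, -102.5, 73.4]
ft_force: [-2.7, 1.6, 6.3]
```

```bash
for i in 1; do python3 -m handwheel '{"series": [[[0,0,0.1,0,0,0,0],[0,0,0.1,0,0,0,0]]]}';python3 -m handwheel '{"series": [[[0,0,0.1,0,0,0,0],[0,0,0.1,0,0,0,0]]]}'; done | egrep 'tool_pos|ft_f'
```

```text
tool_pos: [537.2, -102.6, 72.4]
ft_force: [-2.3, 1.7, 7.1]
tool_pos: [537.2, -102.6, 71.5]
ft_force: [-2.5, 1.2, 7.0]
```

```bash
python3 -m handwheel '{"series": [[[0.05,0,0.1,0,0,0,0],[0.05,0,0.1,0,0,0,0]]]}'| egrep 'tool_pos|ft_f'
```

```text
tool_pos: [537.1, -102.5, 70.7]
ft_force: [-1.7, 1.7, 8.7]
```

```bash
python3 -m handwheel '{"series": [[[0,0,0.1,0,0,0,0],[0,0,0.1,0,0,0,0]]]}'| egrep 'tool_pos|ft_f'
```

```text
tool_pos: [537.1, -102.5, 69.7]
ft_force: [-2.3, 1.9, 7.4]
```

```bash
python3 -m handwheel '{"series": [[[0,0,0.05,0,0,0,0],[0,0,0.05,0,0,0,0]]]}'| egrep 'tool_pos|ft_f'
```

```text
tool_pos: [537.1, -102.6, 69.3]
ft_force: [-1.5, 1.7, 7.3]
```

```bash
python3 -m handwheel '{"series": [[[0,0,0.08,0,0,0,0],[0,0,0.08,0,0,0,0]]]}'| egrep 'tool_pos|ft_f'
```

```text
tool_pos: [537.1, -102.6, 68.5]
ft_force: [-1.8, 0.7, 7.8]
```

```bash
python3 -m handwheel '{"series": [[[0,0,0.08,0,0,0,0],[0,0,0.08,0,0,0,0]]]}'| egrep 'tool_pos|ft_f'
```

```text
tool_pos: [537.2, -102.6, 68.2]
ft_force: [-4.0, 2.1, 11.3]
```

```bash
python3 -m handwheel '{"series": [[[0,0,0.05,0,0,0,0],[0,0,0.05,0,0,0,0]]]}'| egrep 'tool_pos|ft_f'
```

```text
tool_pos: [537.2, -102.6, 68.0]
ft_force: [-5.4, 3.1, 15.0]
```

Hard stop felt at z≈68.1 with about 15 N. Now turning clockwise, which is +z about the downward tool axis.

```bash
python3 -m handwheel '{"series": [[[0,0,0,0,0,0.1,0],[0,0,0,0,0,0.2,0],[0,0,0,0,0,0.3,0],[0,0,0,0,0,0.3,0]]]}'; python3 -c "
from h import *
st()"
```

```text
time: 14.2
tool_pos: [537.6, -101.8, 68.0]
tcp_rot: [180.0, -0.1, 156.9]
ft_force: [-3.6, 5.8, 14.7]
finger_gap: 12.7
grip_force: 80.4
{'time': np.float64(14.2), 'tool_pos': array([ 537.57, -101.81,   68.01]), 'tcp_rot': array([ 1.7995e+02, -6.0000e-02,  1.5685e+02]), 'ft_force': array([-3.59,  5.79, 14.74]), 'wrist_torque': array([1.24, 0.67, 0.02]), 'finger_gap': np.float64(12.68), 'grip_force': np.float64(80.37)}
```

```bash
python3 -m handwheel '{"series": [[[0,0,0,0,0,0.14,0],[0,0,0,0,0,0.28,0],[0,0,0,0,0,0.42,0],[0,0,0,0,0,0.56,0],[0,0,0,0,0,0.7,0],[0,0,0,0,0,0.7,0]]]}'; python3 -c "
from h import *
st()"
```

```text
time: 14.95
tool_pos: [538.0, -101.4, 68.1]
tcp_rot: [179.9, -0.1, 116.7]
ft_force: [-1.8, 7.4, 13.3]
finger_gap: 12.7
grip_force: 80.3
{'time': np.float64(14.95), 'tool_pos': array([ 537.98, -101.4 ,   68.1 ]), 'tcp_rot': array([ 1.7994e+02, -8.0000e-02,  1.1672e+02]), 'ft_force': array([-1.76,  7.43, 13.32]), 'wrist_torque': array([ 1.56,  0.36, -0.01]), 'finger_gap': np.float64(12.74), 'grip_force': np.float64(80.34)}
```

```bash
python3 -m handwheel '{"series": [[[0.05,0,0,0,0,0.14,0],[0.05,0,0,0,0,0.28,0],[0.05,0,0,0,0,0.42,0],[0.05,0,0,0,0,0.5,0],[0.05,0,0,0,0,0.5,0],[0.05,0,0,0,0,0.5,0]]]}'; python3 -c "
from h import *
st()"
```

```text
time: 15.7
tool_pos: [538.3, -101.2, 68.3]
tcp_rot: [179.9, -0.1, 88.2]
ft_force: [1.1, 6.7, 10.6]
finger_gap: 12.6
grip_force: 80.1
{'time': np.float64(15.7), 'tool_pos': array([ 538.32, -101.21,   68.27]), 'tcp_rot': array([ 1.7991e+02, -8.0000e-02,  8.8180e+01]), 'ft_force': array([ 1.06,  6.72, 10.63]), 'wrist_torque': array([ 1.37, -0.14,  0.03]), 'finger_gap': np.float64(12.6), 'grip_force': np.float64(80.09)}
```

```bash
python3 -m handwheel '{"series": [[[0.05,0,0.02,0,0,0.05,0],[0.05,0,0.02,0,0,0.08,0],[0.05,0,0.02,0,0,0.08,0],[0.05,0,0.02,0,0,0.08,0]]]}'; python3 -c "
from h import *
st()"
```

```text
time: 16.2
tool_pos: [538.4, -101.1, 68.2]
tcp_rot: [179.9, -0.0, 83.6]
ft_force: [-0.0, 5.2, 10.9]
finger_gap: 12.9
grip_force: 80.2
{'time': np.float64(16.2), 'tool_pos': array([ 538.37, -101.08,   68.18]), 'tcp_rot': array([ 1.7991e+02, -5.0000e-02,  8.3600e+01]), 'ft_force': array([-0.03,  5.18, 10.86]), 'wrist_torque': array([ 1.03, -0.01,  0.05]), 'finger_gap': np.float64(12.91), 'grip_force': np.float64(80.17)}
```

```bash
python3 -m handwheel '{"series": [[[0,0,-0.3,0,0,0,0],[0,0,-0.6,0,0,0,0],[0,0,-0.9,0,0,0,0],[0,0,-1.2,0,0,0,0],[0,0,-1.2,0,0,0,0]]]}';python3 -m handwheel '{"series": [[[0,0,-1,0,0,0,0],[0,0,-3,0,0,0,0],[0,0,-6,0,0,0,0],[0,0,-8,0,0,0,0],[0,0,-8,0,0,0,0]]]}'; python3 -c "
from h import *
st(); plan((545,134.6,150),179.8)"
```

```text
time: 16.82
tool_pos: [537.6, -101.6, 78.9]
tcp_rot: [180.0, 0.0, 83.6]
ft_force: [4.7, 2.3, 4.1]
finger_gap: 13.0
grip_force: 79.2
time: 17.45
tool_pos: [537.4, -102.0, 159.4]
tcp_rot: [-180.0, 0.0, 83.6]
ft_force: [0.4, 0.0, -1.5]
finger_gap: 12.9
grip_force: 79.5
{'time': np.float64(17.45), 'tool_pos': array([ 537.41, -102.04,  159.36]), 'tcp_rot': array([-1.7999e+02,  4.0000e-02,  8.3570e+01]), 'ft_force': array([ 0.4 ,  0.  , -1.51]), 'wrist_torque': array([-0.03,  0.02, -0.02]), 'finger_gap': np.float64(12.91), 'grip_force': np.float64(79.51)}
t 17.45 shift cm [23.601 -1.894  0.918] turn [-8.0000e-04  4.0000e-04 -1.6794e+00]
```

```bash
python3 -m handwheel '{"series": [[[4,-0.3,0.5,0,0,-0.18,0],[8,-0.6,0.9,0,0,-0.36,0],[12,-1,0.9,0,0,-0.54,0],[16,-1.4,0.9,0,0,-0.72,0],[20,-1.7,0.9,0,0,-0.9,0],[23.6,-1.9,0.9,0,0,-1.08,0],[23.6,-1.9,0.9,0,0,-1.26,0],[23.6,-1.9,0.9,0,0,-1.44,0],[23.6,-1.9,0.9,0,0,-1.6,0],[23.6,-1.9,0.9,0,0,-1.68,0],[23.6,-1.9,0.9,0,0,-1.68,0],[23.6,-1.9,0.9,0,0,-1.68,0]]]}'; python3 - <<'E'
from h import *
st(); plan((545,134.6,85),179.8)
np.set_printoptions(precision=2,suppress=True)
s=shot("side");t=shot("top",3)
q=lambda c:cv2.resize(np.clip(c[:,:,::-1],0,255).astype(np.uint8),None,fx=6,fy=6,interpolation=cv2.INTER_CUBIC)
cv2.imwrite("pics/d.png",np.hstack([q(s["img"][185:255,295:355]),q(t["img"][170:240,325:385])]))
p=status.sense()["tool_pos"]; print("pred tip",proj(s,p-[0,0,32]))
E
```

```text
time: 18.95
tool_pos: [543.4, 135.0, 147.9]
tcp_rot: [180.0, -0.3, 179.7]
ft_force: [-0.9, 0.7, -0.2]
finger_gap: 12.7
grip_force: 79.5
{'time': np.float64(18.95), 'tool_pos': array([543.4 , 134.95, 147.92]), 'tcp_rot': array([180.  ,  -0.25, 179.73]), 'ft_force': array([-0.86,  0.71, -0.15]), 'wrist_torque': array([ 0.02,  0.02, -0.02]), 'finger_gap': np.float64(12.74), 'grip_force': np.float64(79.5)}
t 18.95 shift cm [-0.188 -0.035  6.291] turn [ 0.     -0.0044 -0.0012]
pred tip [324.96 207.26]
```

View pics/d.png

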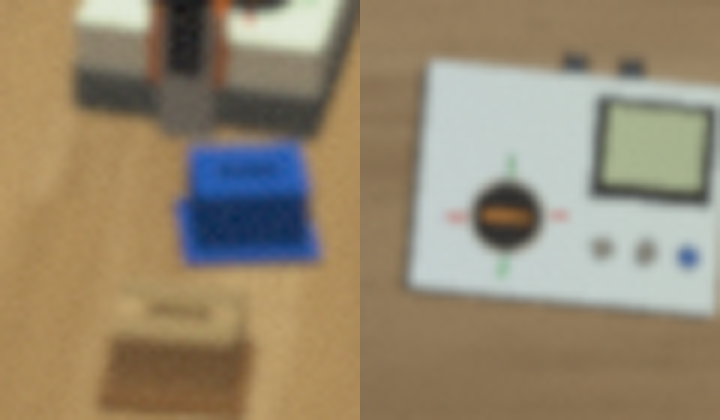

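The top view shows the slot lying on the red marks, cap at crop (505,215), so it's locked. The side view shows the blade tip at crop (187,130) and the stand's pocket at (178,310). I'll lower partway and check alignment.

```bash
python3 -m handwheel '{"series": [[[-0.1,-0.03,3,0,0,0,0],[-0.1,-0.03,6,0,0,0,0],[-0.1,-0.03,6.5,0,0,0,0],[-0.1,-0.03,6.5,0,0,0,0],[-0.1,-0.03,6.5,0,0,0,0],[-0.1,-0.03,6.5,0,0,0,0]]]}'; python3 - <<'E'
from h import *
np.set_printoptions(precision=2,suppress=True)
S=shot("side",3); st(); plan((545,134.6,76),179.8); p=status.sense()["tool_pos"]
print("pred tip",proj(S,p-[0,0,32]),"pocket",proj(S,np.array([544.7,134.4,35])))
c,b=crop(S,310,212,342,250); g=c.mean(2)
print("cols",np.round(b((0,0))[0],2))
for y in range(218,240): print(y,g[(y-212)*8+4,::8].astype(int))
E
```

```text
time: 19.9
tool_pos: [545.7, 135.0, 85.3]
tcp_rot: [180.0, -0.0, 179.8]
ft_force: [-0.2, -0.1, -0.7]
finger_gap: 12.6
grip_force: 79.5
{'time': np.float64(20.05), 'tool_pos': array([545.12, 134.87,  84.54]), 'tcp_rot': array([179.97,  -0.11, 179.84]), 'ft_force': array([0.23, 0.46, 0.11]), 'wrist_torque': array([-0.02,  0.05, -0.01]), 'finger_gap': np.float64(12.56), 'grip_force': np.float64(79.49)}
t 20.05 shift cm [ 0.01 -0.03  0.85] turn [ 0. -0.  0.]
pred tip [324.   229.97] pocket [324.08 235.87]
cols 309.56
218 [133 134 134 134 137 138 137 131 115  96  83  73  55  39  37  37  40  55
  74  82  79  75  72  67  62  62  64  62  63  62  61  62]
219 [134 133 132 133 135 138 137 130 117 100  86  76  59  47  42  39  43  59
  75  82  74  69  64  57  53  55  56  54  53  56  57  55]
220 [134 135 134 134 135 137 137 132 121 105  93  83  70  63  59  55  55  67
  80  83  77  70  62  56  54  55  56  54  52  54  55  55]
221 [131 133 134 135 136 137 137 135 127 114 103  92  85  80  76  74  74  79
  84  81  75  67  57  53  55  53  53  55  53  54  55  53]
222 [133 133 134 134 136 137 136 135 132 
[... 1688 characters left out ...]
 140 147 150 150 150 149]
235 [136 137 139 140 143 148 150 149 147 138 129 123 121 122 123 124 126 127
 129 129 132 137 139 138 136 134 137 145 150 151 150 149]
236 [135 138 140 141 145 149 151 151 147 138 124 115 111 111 114 115 117 118
 117 120 128 138 143 143 138 133 136 144 149 150 151 150]
237 [138 138 139 141 143 145 147 148 144 137 128 122 121 120 119 119 118 117
 117 119 126 139 147 147 139 132 136 145 148 150 149 150]
238 [137 138 138 139 141 141 141 142 140 139 137 135 135 133 132 132 129 128
 128 129 132 141 146 143 136 127 131 143 149 152 153 151]
239 [136 137 136 137 136 135 136 137 137 136 137 136 136 137 138 136 136 137
 137 137 138 139 141 140 131 122 128 141 149 151 151 151]
```

Blade and pocket columns agree (324.5 against 324.4). Inserting.

```bash
python3 -m handwheel '{"series": [[[0,-0.02,0.6,0,0,0,0],[0,-0.02,1.2,0,0,0,0],[0,-0.02,1.6,0,0,0,0],[0,-0.02,2.0,0,0,0,0],[0,-0.02,2.0,0,0,0,0]]]}'
```

```text
time: 20.68
tool_pos: [544.3, 134.5, 63.3]
tcp_rot: [180.0, -0.2, 179.8]
ft_force: [-0.3, 0.5, -0.1]
finger_gap: 12.5
grip_force: 79.5
```

```bash
python3 -m handwheel '{"series": [[[0,0,0.6,0,0,0,0],[0,0,1.2,0,0,0,0],[0,0,1.7,0,0,0,0],[0,0,2.0,0,0,0,0],[0,0,2.1,0,0,0,0],[0,0,2.1,0,0,0,0]]]}'
```

```text
time: 21.42
tool_pos: [544.7, 134.6, 43.0]
tcp_rot: [180.0, -0.2, 179.8]
ft_force: [0.2, 0.4, -0.7]
finger_gap: 12.8
grip_force: 79.5
```

```bash
python3 -m handwheel '{"series": [[[0,0,0.1,0,0,0,0],[0,0,0.2,0,0,0,0],[0,0,0.2,0,0,0,0]]]}' | egrep "tool_pos|ft"; python3 -m handwheel '{"series": [[[0,0,0.05,0,0,0,0],[0,0,0.1,0,0,0,0],[0,0,0.1,0,0,0,0]]]}'| egrep "tool_pos|ft"
```

```text
tool_pos: [544.6, 134.6, 40.9]
ft_force: [-0.5, 0.5, -0.5]
tool_pos: [544.7, 134.6, 40.1]
ft_force: [-1.2, -0.1, 0.8]
```

```bash
python3 -m handwheel '{"series": [[[0,0,0,0,0,0,0.3],[0,0,0,0,0,0,0.5],[0,0,0,0,0,0,0.5],[0,0,0,0,0,0,0.5],[0,0,-3,0,0,0,0.5],[0,0,-8,0,0,0,0.5],[0,0,-14,0,0,0,0.5],[0,0,-18,0,0,0,0.5],[0,0,-18,0,0,0,0.5]]]}'; python3 -m handwheel '{"series": [[[0,-5,0,0,0,0,0.5],[0,-10,0,0,0,0,0.5],[3,-15,0,0,0,0,0.5],[6,-20,0,0,0,0,0.5],[8,-25,0,0,0,0,0.5],[8,-30,0,0,0,0,0.5],[8,-35,0,0,0,0,0.5],[8,-40,0,0,0,0,0.5],[8,-40,0,0,0,0,0.5],[8,-40,0,0,0,0,0.5]]]}'; python3 - <<'E'
from h import *
t=shot("top",2);s=shot("side",2)
q=lambda c:np.clip(c[:,:,::-1],0,255).astype(np.uint8)
z=lambda c,f:cv2.resize(q(c),None,fx=f,fy=f,interpolation=cv2.INTER_CUBIC)
a=z(t["img"][120:270,150:450],2.6); b=z(s["img"][180:350,190:450],3)
b=cv2.copyMakeBorder(b[:200],0,0,0,780-780,cv2.BORDER_CONSTANT)
cv2.imwrite("pics/e.png",np.vstack([a,b])[:600])
E
```

```text
time: 23.3
tool_pos: [547.7, 135.0, 225.0]
tcp_rot: [179.9, 0.3, 179.8]
ft_force: [0.1, 0.4, -0.3]
finger_gap: 43.2
grip_force: 0.0
time: 24.55
tool_pos: [463.4, -264.7, 218.6]
tcp_rot: [179.9, -0.3, 179.8]
ft_force: [0.4, -0.2, 0.1]
finger_gap: 42.5
grip_force: 0.0
```

View pics/e.png

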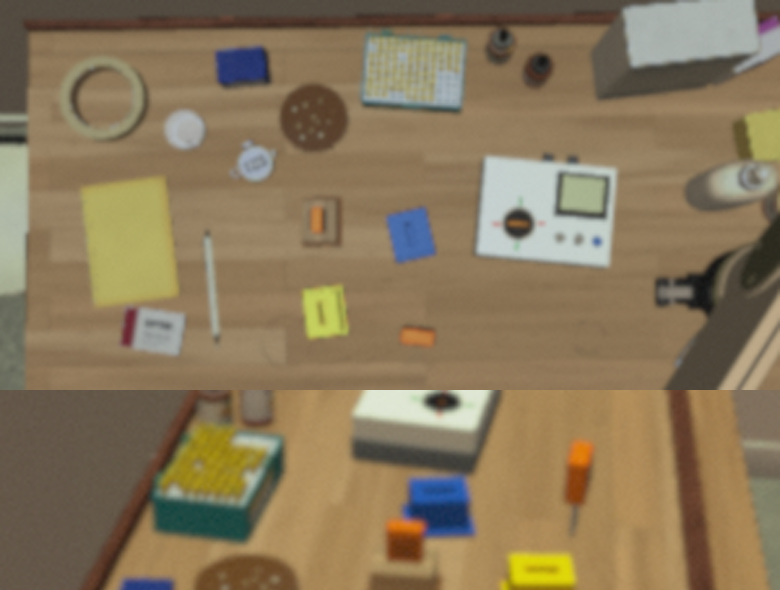

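The cap's slot lies on the red marks at (518,223), the key stands in its stand at (318,220), and the bench looks unchanged. One last numeric check of how the key sits, and of whether anything else moved.

```bash
python3 - <<'E'
from h import *
np.set_printoptions(precision=2,suppress=True)
T=shot("top",3);S=shot("side",3)
c,b=crop(S,312,215,338,245)
for a,q,m in blobs((c[...,0]-c[...,2]>60)&(c[...,0]>1.6*c[...,1]),300): bx=cv2.boxPoints(rect(m)); print("side key",b(q),b(bx.min(0)),b(bx.max(0)))
c,b=crop(T,262,192,286,218)
for a,q,m in blobs(c[...,0]-c[...,2]>85,200): print("top",onz(T,b(q),69),rect(m)[2])
for n,s in(("top",T),("side",S)):
    o=cv2.imread(f"pics/{n}0.png")[:,:,::-1].astype(float); d=cv2.GaussianBlur(np.abs(cv2.GaussianBlur(o,(3,3),0)-s["img"]),(3,3),0).max(2)
    print(n,[(a,q.round(),) for a,q,m in blobs(d>22,4)])
c,b=crop(T,338,193,362,220); h=hsv(c)
for a,q,m in blobs((h[...,0]<22)&(h[...,1]>130)&(c[...,0]>80),150): print("slot rect",rect(m),[onz(T,b(p),55)[:2] for p in cv2.boxPoints(rect(m))])
E
```

```text
side key [324.63 229.33] [318.56 222.94] [331.06 236.19]
top [544.41 133.77  69.  ] 90.0
top [(np.int32(18789), array([445., 303.])), (np.int32(47), array([349., 206.])), (np.int32(3794), array([589., 362.])), (np.int32(2231), array([286., 366.])), (np.int32(41), array([586., 362.])), (np.int32(839), array([563., 391.])), (np.int32(111), array([294., 396.]))]
side [(np.int32(2028), array([371.,  46.])), (np.int32(193), array([452.,   7.])), (np.int32(137), array([468.,   8.])), (np.int32(4887), array([500.,  74.])), (np.int32(9), array([545.,   3.])), (np.int32(10490), array([578.,  70.])), (np.int32(42), array([387.,   8.])), (np.int32(4), array([544.,  10.])), (np.int32(4), array([543.,  14.])), (np.int32(1337), array([453.,  48.])), (np.int32(7), array([376.,  79.])), (np.int32(331), array([621., 106.])), (np.int32(345), array([617., 134.])), (np.int32(4), array([576., 135.])), (np.int32(109), array([549., 164.])), (np.int32(30), array([572., 163.])), (np.int32(46), array([533., 171.])), (np.int32(6), array([330., 224.]))]
slot rect ((90.50721740722656, 103.28358459472656), (61.2659797668457, 20.58856773376465), 1.9091525077819824) [array([534.56, -89.83]), array([542.43, -90.23]), array([ 541.36, -113.66]), array([ 533.48, -113.25])]
```

```bash
python3 -c "
from bench import r
print(r.hand_in())"
```

```text
the job is handed in; nothing more can be done
None
```

The cap is locked with its slot on the red marks (turned about 1.5 rad), the key is back upright in the wooden stand, nothing else on the bench moved, and the job is handed in; the key once swung to the wrong side of the bench through my sign error, with no contact felt.

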